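# Close the blue glaze-mill jar to its torque limit

### The job

Close the glaze-mill jar that has the blue handle: turn its handle clockwise, seen from above, until the screw is home and the handle slips on its torque limiter, then stop promptly, within about 30 degrees of slipping, and let go. Leave the green handle of the other jar as it is.

Things in the scene. Friction and masses are not known exactly. Their poses are not given: they have to be found in the camera images.
- blue_grip (a point): Centre of the blue bar handle atop the blue-banded white mill jar (fixed), on its upright turning axis, 215 mm above the table; height constant. Bar 64 mm long (x, white dot at +x end), 14 mm wide (y), 40 mm high (z up): pinch its width from above. An aluminium collar, 56 mm across, has its top 28 mm below this centre. Jar 116 mm across, a 140 mm steel yoke crosses it below the collar.
- blue_screw (a joint): Turn of the blue jar's collar (clamp screw), rad, growing clockwise from above. Starts between 0.1 and 0.9; home against its stop at 1.2, where the collar's small yellow pointer meets the red tick on the black disc below. Turns easily (0.04 N m), stays where left. The handle's white dot end is over the yellow pointer until the limiter slips.
- blue_limiter (a joint): Slip of the blue handle on its collar, rad, growing clockwise; 0 at the start and never below. The handle carries the collar along until the screw is home; then, at 0.2 N m, the handle slips round on the collar with steady friction and stays where left.
- green_end (a point): A point in the green bar handle of the other, otherwise identical jar (green band): 30 mm out from its turning axis along the bar (x axis, outward), towards the white dot, half-way up the bar, 215 mm above the table. That handle must not be turned.

How it is judged:
At the end, for the whole second after the job is handed in: The blue jar's screw is home (above 1.1 rad, stop at 1.2), its handle has slipped on the limiter by more than 0.05 and less than 0.65 rad, the green handle's end is within 10 mm of where it was (value of joint blue_screw above 1.1 rad and value of joint blue_limiter between 0.05 and 0.65 rad and distance of green_end from where it was at the start of the episode below 0.01 m); the robot touches nothing.
It fails at once if the blue handle is turned on past the slip, by more than 0.65 rad (value of joint blue_limiter above 0.65 rad).
It fails at once if the green handle is turned (its end moves more than 10 mm) (distance of green_end from where it was at the start of the episode above 0.01 m).
It also fails if it takes over 40 s, if anything falls off the work surface, if the arm or the gripper's body presses on something with over 40 N, if the wrist force passes 120 N, or if a joint passes its speed limit or range.

### The arm

A 7-joint arm with a two-finger parallel gripper is mounted at the origin on the work surface. World frame = base frame: x ahead of the robot, y to its left, z up, the work surface at z = 0. Lengths are in m, angles in rad, forces in N, time in s.
With the tool pointing down it reaches from about 0.4 to 0.9 m from the base axis. Payload 5.6 kg.
Tool frame: the origin (TCP) lies midway between the tips of the shut fingers; the grasp point (between the pads) lies 19 mm behind it; y points along the fingers, z is the direction in which the jaws open and shut, and the axes are right-handed (so a half turn about y gives the same grasp; the last joint's range is limited). The gripper opens to 92 mm and grips with 3 to 60 N. Pads are 20 mm wide; open, the fingers measure 128 mm over their backs; the gripper's body (75 mm by 189 mm) begins 69 mm behind the grasp point.
Start: joints at [-1.184, 0.468, -0.012, 1.603, 0.006, 1.071, -0.056], TCP at [0.271, 0.591, 0.215] pointing down, gripper open.
Joint ranges: [-2.53, 2.53], [-0.31, 2.02], [-1.57, 1.55], [0.28, 2.44], [-1.29, 4.43], [0.15, 1.84], [-2.92, 2.92]. Speed limits (rad/s): [2.57, 2.57, 3.14, 3.14, 3.14, 3.14, 3.14].

### API

Orientations are given as a 3x3 rotation matrix whose columns are the frame's x, y, z axes.
In Python, from station import env, effector, solver, viewer, workorder, search_frame, tip_of gives the robot as it stands. Calls block until the motion is done:
- env.reach(position, orientation): joint-space move of the TCP to a pose.
- env.movel(position, frame=None, rate=0.15): straight line of the TCP; frame=None keeps the orientation; rate is the mean speed in m/s.
- env.goto_joints(angles): joint-space move.
- effector.release() and effector.grasp(squeeze=None): open the fingers fully, or close them until they stop; squeeze is the grip in N (None keeps the last).
- env.pause(seconds).
- solver.inverse_kinematics(position, orientation): joint angles nearest the present ones, or None.
- env.sense(): the state.
- viewer.read_camera(name): name is "scene" or "top" or "wrist"; returns (picture, depth): 400x640x3 uint8, red, green, blue; 400x640 float32, m along the optical axis (not along the pixel's ray), 0 where there is no reading.
- viewer.camera_info(name): a dict with "intrinsics" (3x3 intrinsics, pixels), "eye" and "rotation" of the camera in the world; the wrist camera has in their place "T_tool_cam" (4x4, takes a point from camera to tool coordinates, whose origin is the TCP and whose axes are the tool frame's). Camera axes: x right, y up, looking along -z (the intrinsics and any distortion apply to the point x, -y, -z); pixel columns grow to the right and rows downward; lengths in m; the calibration is good to about 2 mm. The wrist camera is an equidistant fisheye: a pixel r from the principal point sees the ray r / f radians off the axis. A picture is of the moment at which its call begins: read the wrist's pose just before it. camera_info takes no time and is no camera call.
A pose or a line that the arm cannot do raises env.PlanningError and nothing moves.
- workorder.finish_job(): hands the job in, once; it reports no verdict.
Trained networks look in the newest picture that a camera, given by its name, has taken for a name from the list of things; names that differ only in an ending like _2 or _b are one class to them, and where a whole thing is asked for, a point or a joint stands for the part that bears it (a point fixed in the world has none). Each returns a list of dicts, best first, with "score" (0 to 1); they miss things now and then, are a little off and sometimes report something else, mostly with a low value. They report only what shows in the picture. A call takes as long as a camera call.
- search_frame(camera, name): "at" ([x, y, z] in m, in world coordinates, good to about 4 mm: the middle of the surface that is visible of it).
- tip_of(camera, name): "at" ([x, y, z] in m, in world coordinates, good to about 4 mm: a listed point, or the origin of a listed thing).
The state is a dict: "t": time; "joint_positions": joint angles; "joint_velocities": joint speeds; "tau": joint torques, N m; "ee_pos": TCP position; "tcp_rot": TCP orientation; "wrist_force": force on the tool from outside, world axes, zero at the start; "moment": the same for the moment, N m; "gripper_width": finger opening in m.
Only numpy, scipy, OpenCV 4.12 (cv2) and the standard library are available. Lean on these libraries where they do the work, as an engineer would, in place of code of your own. Each camera call takes 0.05 s, during which the arm holds its last target. There are 200 camera calls.

## Working session

There is one attempt and no reset: what is moved stays moved. The work goes in short steps, each a Python script; the robot and the scene stay as the last script left them, time stands still between calls to the robot, and variables do not carry over. Pictures are saved under pics/ and viewed, about 8 in all and at most 12, crops included, and the job is handed in when it is done.

```bash
ls; mkdir -p pics
python3 - <<'E'
from station import env, viewer, tip_of, search_frame
import cv2
s=env.sense(); print(s['t'],s['ee_pos'],s['tcp_rot'],s['gripper_width'])
for c in("top","scene"):
    p,d=viewer.read_camera(c); cv2.imwrite(f"pics/{c}0.png",p[...,::-1])
    i=viewer.camera_info(c); print(c,i)
    for n in("blue_grip","green_end"): print(n,tip_of(c,n))
E
```

```text
pics
0.0 [0.27072048 0.59030423 0.21364638] [[ 9.09013080e-01 -5.63322690e-04  4.16767204e-01]
 [-4.16767547e-01 -1.65253615e-03  9.09011595e-01]
 [ 1.76656016e-04 -9.99998476e-01 -1.73695160e-03]] 0.09211419362222568
top {'intrinsics': array([[490.02133959,   0.        , 325.88000363],
       [  0.        , 490.02133959, 199.81400843],
       [  0.        ,   0.        ,   1.        ]]), 'eye': array([ 0.48719139, -0.0069829 ,  0.98601855]), 'rotation': array([[ 0.00246966,  0.99028954, -0.1389983 ],
       [-0.99989303,  0.00444926,  0.01393296],
       [ 0.0144161 ,  0.13894902,  0.9901946 ]])}
blue_grip [{'at': [0.5033, 0.1451, 0.2151], 'score': 0.84}]
green_end [{'at': [0.5283, -0.1811, 0.2137], 'score': 0.84}]
scene {'intrinsics': array([[515.40642506,   0.        , 312.49090066],
       [  0.        , 515.40642506, 203.44094297],
       [  0.        ,   0.        ,   1.        ]]), 'eye': array([0.9823862 , 0.32605669, 1.05497553]), 'rotation': array([[-0.62939093, -0.65036474,  0.42531489],
       [ 0.77701491, -0.51915364,  0.35598782],
       [-0.01071815,  0.55453152,  0.83209369]])}
blue_grip [{'at': [0.5028, 0.1397, 0.2162], 'score': 0.84}]
green_end [{'at': [0.5307, -0.1824, 0.213], 'score': 0.82}]
```

View pics/top0.png

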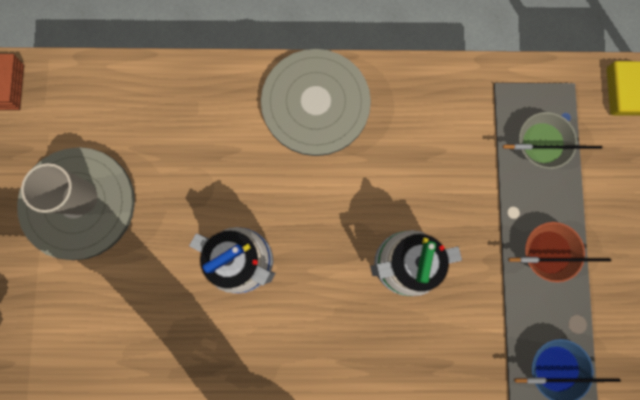

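```bash
cat > h.py <<'E'
import numpy as np
def proj(i,p):
    q=i['rotation'].T@(np.asarray(p)-i['eye']); q=q*[1,-1,-1]; u=i['intrinsics']@q; return u[:2]/u[2]
def ray_at(i,uv,z):
    r=np.linalg.solve(i['intrinsics'],[uv[0],uv[1],1])*[1,-1,-1]; r=i['rotation']@r
    return i['eye']+r*(z-i['eye'][2])/r[2]
E
python3 - <<'E'
import cv2,numpy as np
from station import viewer
from h import *
p=cv2.imread("pics/top0.png"); i=viewer.camera_info("top")
u=proj(i,[.503,.142,.215]).astype(int); print(u, proj(i,[.53,-.182,.213]))
c=p[max(u[1]-70,0):u[1]+70,u[0]-90:u[0]+90]; print(u-[90,70])
cv2.imwrite("pics/c0.png",cv2.resize(c,None,fx=4,fy=4,interpolation=cv2.INTER_CUBIC))
E
```

```text
[223 258] [429.70673067 241.47886735]
[133 188]
```

View pics/c0.png

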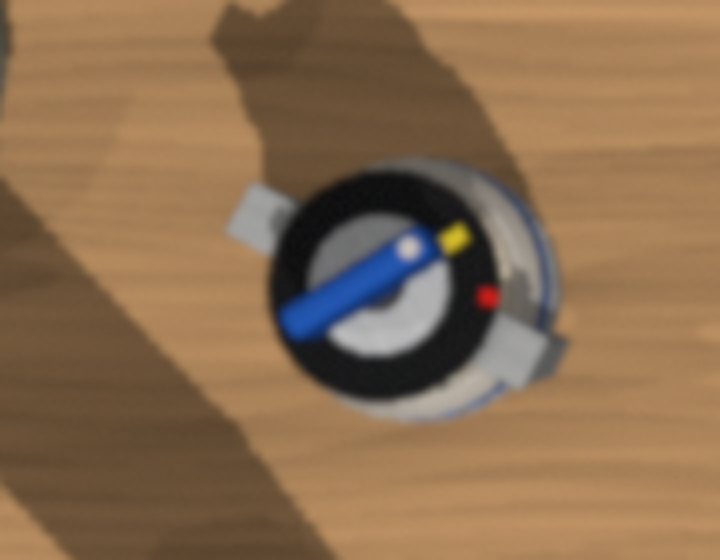

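The top view shows the blue bar with its white dot at crop (409,247), about full (235,250). The yellow pointer is at crop (455,237) and the red tick at crop (488,297), so there is about 45° to turn clockwise. Next I'll compute the angles.

Run:
```python
import cv2,numpy as np
from station import viewer,solver,env
from h import *
p,d=viewer.read_camera("top"); i=viewer.camera_info("top")
hsv=cv2.cvtColor(p,cv2.COLOR_RGB2HSV)[188:328,133:313]
def blob(lo,hi,n):
    m=cv2.inRange(hsv,lo,hi); k,l,s,c=cv2.connectedComponentsWithStats(m)
    j=1+np.argmax(s[1:,4]); ys,xs=np.where(l==j); P=[]
    for x,y in zip(xs,ys):
        u=np.array([x+133,y+188]); r=ray_at(i,u,0)-i['eye']; dep=d[u[1],u[0]]
        f=-i['rotation'][:,2]; P.append(i['eye']+r*dep/(r@f))
    P=np.array(P); print(n,len(P),c[j]+[133,188],np.median(P,0)); return P,c[j]+[133,188]
B,bc=blob((105,120,80),(125,255,255),'blue')
B=B[np.abs(B[:,2]-.235)<.008]
(c,sz,a)=cv2.minAreaRect((B[:,:2]*1000).astype(np.float32)); print('rect',c,sz,a,np.median(B[:,2]))
Y,yc=blob((22,120,120),(35,255,255),'yel'); R,rc=blob((0,150,100),(8,255,255),'red')
w=np.linalg.svd(B[:,:2]-B[:,:2].mean(0))[2][0]; w=w*np.sign(-w[1]); print('bar deg',np.degrees(np.arctan2(w[1],w[0])))
C=np.array(c)/1000
for n,P in(('y',Y),('r',R)):
    q=np.median(P,0)[:2]-C; print(n,np.linalg.norm(q),np.degrees(np.arctan2(q[1],q[0])))
print('barcentre proj',proj(i,[*C,.235]))
```

```text
blue 394 [220.98730964 259.87817259] [0.49970179 0.14290131 0.23322884]
rect (502.72027587890625, 141.2094268798828) (13.104301452636719, 63.61063003540039) 32.461429595947266 0.23371264412620835
yel 33 [246.09090909 247.27272727] [0.521743   0.11192083 0.1818678 ]
red 24 [254.66666667 261.875     ] [0.49760842 0.09735211 0.17660668]
bar deg -58.71806662762015
y 0.03492399987461343 -56.996579334645865
r 0.044154223729827115 -96.64819198051747
barcentre proj [221.14538703 258.00124172]
```

```bash
cat >> h.py <<'E'
C=np.array([.5027,.1412])
def rot(psi):
    a=np.radians(psi); z=np.array([np.cos(a),np.sin(a),0]); y=np.array([0,0,-1.]); return np.column_stack([np.cross(y,z),y,z])
E
python3 - <<'E'
from station import env,solver,viewer
from h import *
p,d=viewer.read_camera("top"); i=viewer.camera_info("top")
v,u=np.mgrid[0:400,0:640]; K=i['intrinsics']
P=np.stack([(u-K[0,2])/K[0,0],-(v-K[1,2])/K[1,1],-np.ones_like(u)],-1)*d[...,None]@i['rotation'].T+i['eye']
for r in((0,140),(140,280),(260,370),(370,480)): print(r,'zmax',np.percentile(P[130:300,r[0]:r[1],2],99.5),P[100,315] )
j=np.argmax(P[130:300,0:140,2]); print(P[130:300,0:140].reshape(-1,3)[j])
for psi in (32,3,-26,212,154):
    print(psi,solver.inverse_kinematics([*C,.201],rot(psi)))
E
```

```text
(0, 140) zmax 0.16610563421540794 [0.82077645 0.00200067 0.04378676]
(140, 280) zmax 0.23668533352125085 [0.82077645 0.00200067 0.04378676]
(260, 370) zmax 0.1710010028383916 [0.82077645 0.00200067 0.04378676]
(370, 480) zmax 0.23665466095443688 [0.82077645 0.00200067 0.04378676]
[ 0.48719139 -0.0069829   0.98601855]
32 [-0.62899443  0.26933855  0.34447887  1.94688233 -0.11122575  0.94345102
  0.32794913]
3 [-0.70232014  0.2741878   0.43268358  1.95133389 -0.14054578  0.94496196
 -0.14890388]
-26 [-0.77306693  0.28115112  0.51882004  1.95549565 -0.17029063  0.94729138
 -0.62503551]
212 [-1.32636587  0.60342246  1.3621059   1.98111159 -0.66487169  1.11935797
 -2.26086341]
154 [-0.29676378  0.27109867 -0.0484798   1.92563938  0.01600973  0.94521861
  2.33495619]
```

Run:
```python
from station import env,effector,viewer,tip_of
from h import *
import cv2
p0=env.sense()['ee_pos']
env.movel([p0[0],p0[1],.36],rate=.3)
env.reach([*C,.33],rot(32))
s=env.sense(); print(s['t'],s['ee_pos'])
p,d=viewer.read_camera("wrist"); cv2.imwrite("pics/w1.png",p[...,::-1]); print(tip_of("wrist","blue_grip"))
```

```text
2.875 [0.50250526 0.14287482 0.32990859]
[{'at': [0.5072, 0.1427, 0.214], 'score': 0.77}]
```

View pics/w1.png

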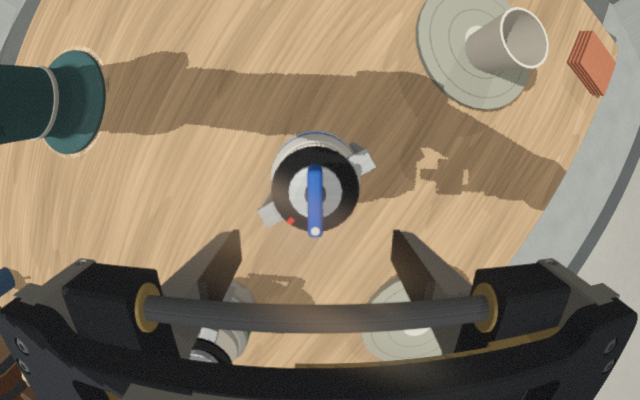

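The wrist view shows the bar at column ~315, from (315,170) to the dot at (315,231). It is centred between the fingers and aligned with them. Next: descend and grasp.

```bash
sed -i 's/^C=.*/C=np.array([.5035,.1415])/' h.py
python3 - <<'E'
from station import env,effector
from h import *
f=lambda:(lambda s:print(round(s['t'],2),s['ee_pos'].round(4),s['wrist_force'].round(2),s['moment'].round(3),round(s['gripper_width'],4)))(env.sense())
env.movel([*C,.201],rot(32),rate=.12); f()
effector.grasp(15); f(); env.pause(.2); f()
E
```

```text
4.2 [0.504  0.1416 0.2017] [ 0.01  0.35 -0.12] [-0.077  0.065 -0.058] 0.092
5.36 [0.5027 0.141  0.2009] [-4.19 -2.36  4.32] [-0.591  0.946 -0.022] 0.0142
5.56 [0.5027 0.141  0.2009] [-4.62 -3.25  4.79] [-0.651  1.18   0.081] 0.014
```

```bash
sed -i 's/^C=.*/C=np.array([.5025,.1408])/' h.py
cat >> h.py <<'E'
from station import env,effector,solver
def st(tag=''):
    s=env.sense(); R=s['tcp_rot']; print(tag,round(s['t'],2),s['ee_pos'].round(4),'F',s['wrist_force'].round(1),'M',s['moment'].round(3),'psi',round(np.degrees(np.arctan2(R[1,2],R[0,2])),2),'w',round(s['gripper_width'],4),'tau7',round(s['tau'][6],3))
def turn(psi):
    env.goto_joints(solver.inverse_kinematics([*C,.201],rot(psi))); st(psi)
E
python3 - <<'E'
from h import *
effector.grasp(40); st()
for p in (32,26,20,14,8,2): turn(p)
E
```

```text
5.78 [0.5028 0.1411 0.201 ] F [-5.1 -1.8  5.3] M [-0.665  1.219  0.019] psi 31.99 w 0.014 tau7 -0.025
32 6.03 [0.5026 0.1409 0.201 ] F [-2.1 -0.6  0.9] M [-0.186  0.481  0.016] psi 32.0 w 0.014 tau7 -0.011
26 6.28 [0.5027 0.141  0.201 ] F [-1.5 -0.1  0.8] M [-0.228  0.418 -0.047] psi 26.16 w 0.0139 tau7 -0.162
20 6.53 [0.5027 0.141  0.201 ] F [-1.4 -0.9  0.7] M [-0.114  0.242 -0.022] psi 20.25 w 0.0136 tau7 -0.146
14 6.78 [0.5028 0.141  0.201 ] F [-0.1  0.6  1. ] M [-0.006  0.093 -0.093] psi 14.3 w 0.0136 tau7 -0.139
8 7.03 [0.5028 0.141  0.201 ] F [-0.1  0.9 -1. ] M [ 0.109 -0.06  -0.054] psi 8.31 w 0.0138 tau7 -0.136
2 7.28 [0.5028 0.141  0.201 ] F [ 0.7  0.7 -1.8] M [ 0.122 -0.167 -0.075] psi 2.33 w 0.0138 tau7 -0.135
```

Run:
```python
from h import *
for p in (-1,-4,-7,-10,-13,-16): turn(p)
env.pause(.3); st()
```

```text
-1 7.53 [0.5028 0.141  0.201 ] F [ 2.1  0.6 -2.2] M [ 0.284 -0.358 -0.028] psi -0.77 w 0.0134 tau7 -0.035
-4 7.78 [0.5028 0.1409 0.201 ] F [ 1.9  1.8 -3.6] M [ 0.277 -0.518  0.003] psi -3.82 w 0.0139 tau7 -0.042
-7 8.03 [0.5028 0.141  0.2011] F [ 2.9  2.4 -3.3] M [ 0.345 -0.732  0.005] psi -6.85 w 0.0133 tau7 -0.036
-10 8.28 [0.5028 0.1409 0.201 ] F [ 3.1  2.5 -4.4] M [ 0.418 -0.848  0.004] psi -9.86 w 0.0137 tau7 -0.036
-13 8.53 [0.5028 0.1409 0.2011] F [ 4.6  2.  -4.4] M [ 0.504 -1.068 -0.038] psi -12.87 w 0.0137 tau7 -0.037
-16 8.78 [0.5029 0.1409 0.2011] F [ 4.3  1.8 -4.7] M [ 0.46  -1.154  0.021] psi -15.88 w 0.0133 tau7 -0.018
 9.07 [0.5028 0.1409 0.201 ] F [ 4.8  2.3 -4.1] M [ 0.53  -1.115 -0.003] psi -15.87 w 0.0134 tau7 0.037
```

No clear torque rise, so I'll check by eye before turning further.

Run:
```python
from h import *
from station import viewer
import cv2
out=[]
for c in("top","scene","wrist"):
    p,d=viewer.read_camera(c); 
    if c=="wrist": k=p[110:290,215:415]
    else:
        u=proj(viewer.camera_info(c),[*C,.19]).astype(int); k=p[max(u[1]-45,0):u[1]+45,u[0]-50:u[0]+50]
    out.append(cv2.resize(k,(400,300),interpolation=cv2.INTER_CUBIC))
out.append(np.zeros_like(out[0]))
cv2.imwrite("pics/m2.png",np.vstack([np.hstack(out[:2]),np.hstack(out[2:])])[...,::-1])
```

```text
(no output)
```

View pics/m2.png

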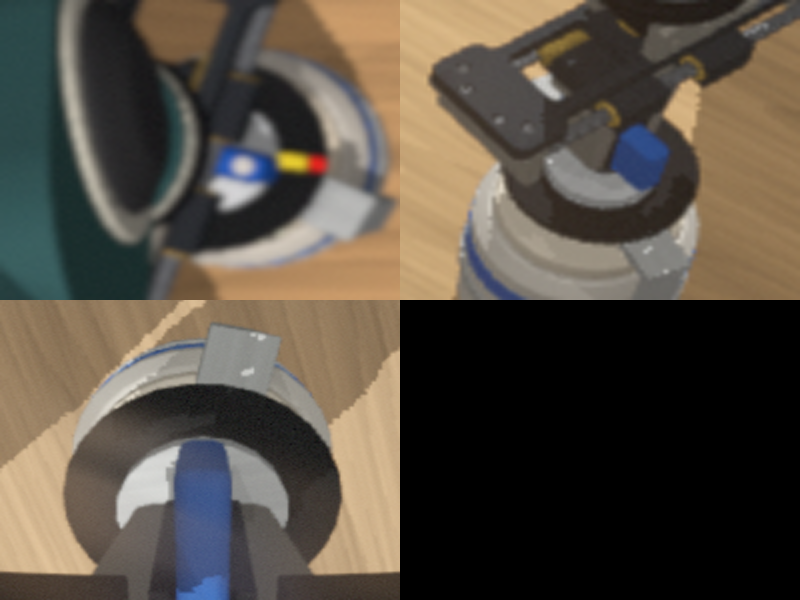

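The yellow pointer (crop 293,160) meets the red tick (318,163), so the screw is home. The bar should have slipped about 8°. I'll add a further 8° for margin, let go and back off, then measure.

Run:
```python
from h import *
from station import viewer
import cv2
for p in (-20,-24): turn(p)
effector.release(); st('rel')
env.movel([*C,.33],rate=.12)
env.reach([.42,.40,.40],rot(30)); st('away')
p,d=viewer.read_camera("top"); i=viewer.camera_info("top")
cv2.imwrite("pics/t3.png",cv2.resize(p[188:328,133:313],None,fx=4,fy=4,interpolation=cv2.INTER_CUBIC)[...,::-1])
hsv=cv2.cvtColor(p,cv2.COLOR_RGB2HSV)[188:328,133:313]
def blob(lo,hi,z):
    k,l,s,c=cv2.connectedComponentsWithStats(cv2.inRange(hsv,lo,hi)); j=1+np.argmax(s[1:,4])
    ys,xs=np.where(l==j); return np.array([ray_at(i,(x+133,y+188),z)[:2] for x,y in zip(xs,ys)])
B=blob((105,120,80),(125,255,255),.235); w=np.linalg.svd(B-B.mean(0),full_matrices=False)[2][0]; w*=np.sign(-w[1])
print('bar',len(B),np.degrees(np.arctan2(w[1],w[0])))
for n,lo,hi,z in(('y',(22,120,120),(35,255,255),.182),('r',(0,150,100),(8,255,255),.177)):
    q=blob(lo,hi,z).mean(0)-C; print(n,np.linalg.norm(q),np.degrees(np.arctan2(q[1],q[0])))
from station import tip_of
viewer.read_camera("top"); print(tip_of("top","green_end"))
```

```text
-20 9.47 [0.5029 0.1409 0.2011] F [ 4.5  1.8 -5.1] M [ 0.486 -1.054 -0.023] psi -19.88 w 0.0135 tau7 -0.035
-24 9.72 [0.5029 0.1409 0.2011] F [ 4.7  1.8 -4.7] M [ 0.447 -1.117 -0.021] psi -23.88 w 0.0136 tau7 -0.035
rel 10.93 [0.5025 0.1408 0.201 ] F [ 0.   0.7 -0.2] M [-0.034  0.101  0.007] psi -24.0 w 0.0918 tau7 0.0
away 13.24 [0.4211 0.3982 0.3996] F [ 0.8 -1.  -0.7] M [-0.094 -0.026 -0.039] psi 29.79 w 0.0918 tau7 0.008
bar 348 -111.73738379909958
y 0.0329685096800234 -95.92153054034905
r 0.04400831121372241 -96.73561538540245
[{'at': [0.5292, -0.1815, 0.217], 'score': 0.62}]
```

View pics/t3.png

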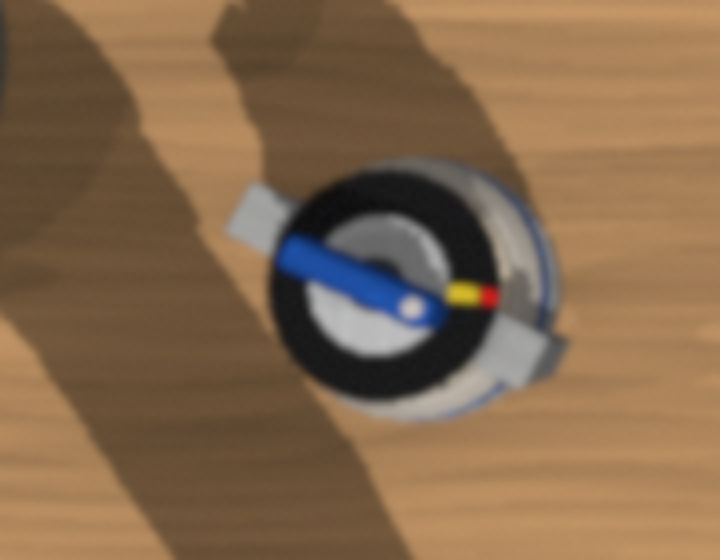

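The pointer (462,293) lies on the tick (489,297). The bar stands about 15–16° (≈0.27 rad) past the pointer, in the middle of the allowed slip. The arm is clear, so I'm handing in.

```bash
python3 -c "
from station import workorder; print(workorder.finish_job())"
```

```text
the job is handed in; nothing more can be done
None
```

The blue jar is closed and the job is handed in; the hand-in reports no verdict. I gripped the blue handle from above, turned it about 56° clockwise until the screw was home and the handle slipped, then let go and backed off. The robot's clock stood at about 13 s of the 40 s allowed.

**Last checks from the top camera:**
- **Screw:** the yellow pointer is at −95.9° and the red tick at −96.7°, so the screw is home.
- **Slip:** the bar is about 16° (0.27 rad) past the pointer, within the 0.05–0.65 rad allowed.
- **Green handle:** its end reads within about 4 mm of the first reading, which is the detector's own error. The robot never went near it.
- **Robot:** the gripper is open and clear of everything.

**One check that did not work:** the wrist moment and last-joint torque showed no clear rise when the handle began to slip. I judged "home" and the slip from the camera pictures and angles instead.

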